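# Set the steriliser's programme dial and start it

## Robot

A 7-joint arm with a two-finger parallel gripper is mounted at the origin on the work surface. World frame = base frame: x ahead of the robot, y to its left, z up, the work surface at z = 0. Lengths are in mm, angles in rad, forces in N, time in s.
With the tool pointing down it reaches from about 400 to 850 mm from the base axis. Payload 10.4 kg.
Tool frame: the origin (TCP) lies on the centre line of the jaws, within the pads' length; the fingertips stand 8 mm ahead of it and the grasp point (between the pads) lies 11 mm behind it; z points along the fingers, y is the direction in which the jaws open and shut (so a half turn about z gives the same grasp; the last joint's range is limited). The gripper opens to 85 mm and grips with 20 to 120 N. Pads are 22 mm wide; open, the fingers measure 114 mm over their backs; the gripper's body (76 mm by 85 mm) begins 54 mm behind the grasp point. The pads swing forward as they close: fully open they stand 13 mm farther back than shut.
Start: joints at [-0.023, 0.332, -0.065, 1.46, 0.022, 1.35, -0.088], TCP at [625.02, 0.018, 239.338] pointing down, gripper open.
Joint ranges: [-2.6, 2.6], [-0.5, 2.12], [-1.47, 1.34], [0.16, 2.42], [-1.27, 4.41], [0.06, 2.06], [-2.6, 2.6]. Speed limits (rad/s): [2.22, 2.22, 2.79, 2.79, 3.14, 3.14, 3.14].

## Interface

Orientations are given as a unit quaternion [w, x, y, z].
In Python, from station import status, viewer, job gives the robot as it stands.
- The arm moves only by the shell command python3 -m pendant 'ROWS' [FORCE]. ROWS is JSON, a list of rows, each a list of 7 numbers: the shift along the world's x, y, z as a fraction of full scale, then the turn, a rotation vector about the world's x, y, z as a fraction of full scale, then the closure, from 0 (fully open) to 1 (shut). A call has 1 to 12 rows; each row is the pose to reach, as a shift and turn from the pose measured when the call began; what a row does not reach only later rows make up. Full scale, the value 1, is 0.15 m for a shift and 90 degrees for a turn. A row lasts 1/12 s, in which the tool goes at most 41.7 mm and 7.16 degrees, less where a joint would pass 70% of its speed; a pose out of reach is approached as far as the arm can. A call with a number of a shift or a turn outside -1 to 1 is refused whole. A call with a gripper value outside its range is refused whole. The fingers move at their own pace and stop on an object; FORCE is the grip in N (left out, the last holds). Time passes only in rows, so rows that repeat a pose let the fingers close. It gives the time, the measured TCP pose, the force and the opening at its end, in the units of the state.
- status.read_state(): the state, without advancing time (a new reading comes with each control period).
- viewer.read_camera(name): name is "scene" or "side" or "wrist"; returns the picture (480x640x3 uint8, red, green, blue); there is no depth.
- viewer.camera_model(name): a dict with "K" (3x3 intrinsics, pixels), "extrinsics" (4x4, takes a point from camera to world coordinates). Camera axes: x right, y down, z forward; pixel columns grow to the right and rows downward; lengths in mm; the calibration is good to about 2 mm. A picture is of the moment at which its call begins: read the wrist's pose just before it. camera_model takes no time and is no camera call; for the wrist camera it gives the pose at the moment of the call.
- job.finish_job(): hands the job in, once; it reports no verdict.
The state is a dict: "time_s": time; "joint_pos": joint angles; "dq": joint speeds; "tau": joint torques, N m; "position": TCP position; "tool_rot": TCP orientation; "force": force on the tool from outside, world axes, zero at the start; "wrist_torque": the same for the moment, N m; "opening": finger opening in mm.
Only numpy, scipy, OpenCV 4.12 (cv2) and the standard library are available. Lean on these libraries where they do the work, as an engineer would, in place of code of your own. Each camera call takes 0.05 s, during which the arm holds its last target.

## Task

On the white steriliser, turn the black programme dial with a fingertip until it has clicked into place with its pointer at the blue marker; then press the green start button all the way down and let go. Only touch and push: do not pinch the dial's bar, do not press the red button, do not press start before the dial is set, and leave the other things where they stand.

Things in the scene. Friction and masses are not known exactly. Their poses are not given: they have to be found in the camera images.
- steriliser: White steriliser, fixed, 290 mm deep, 360 mm wide. Origin at table height, 130 mm behind its front edge, midway across; x points from its flat control deck to its rear chamber, y left, z up. Deck: 70 mm high, x -130 to +50 mm. Chamber: 95 mm high, x +50 to +160. Dial axis at (-40, +70) mm; buttons at (-78, -100) and (-6, -100), either may be the green one.
- dial (a joint): Turn of the dial, rad, growing clockwise from above; starts at one of the first three of ten click positions 0.5236 rad apart (0 to 4.712), stops just beyond the ends. Turns both ways. A spring detent draws it to the nearest position; leaving one takes 0.1 N m (3 N on the bar's end), fading to the midway ridge. At 0 it points 135 deg anticlockwise of the steriliser's x.
- dial_axis (a point): Point on the dial's vertical axis in the top face of its black disc (90 mm diameter), 79 mm above the table. On the disc stands a one-sided upright bar, 12 mm thick, 26 to 28 mm high, black sides, a white stripe on its front half, from 18 mm behind the axis to 44 mm in front: the pointer, to be pushed sideways. Round it a flat grey ring, 148 mm diameter, with white ticks at the clicks.
- bar_end (a point): Point in the middle of the bar's thickness, 36 mm from the dial's axis on the pointing side, 13 mm above the disc: push the side of the bar about here.
- pointer (a point): Point on the line of the pointer, 64 mm from the dial's axis (beyond the bar's end, above the ring of markers), so that it lies over a marker when the pointer is at that marker.
- marker_blue: Flat blue disc, 16 mm diameter, 2 mm thick, on the grey ring, 64 mm from the dial's axis, at one of the click positions 2.094, 3.142 or 4.189 rad; origin under its centre.
- marker_yellow: Flat yellow disc like the blue one, at another of these three positions.
- marker_red: Flat red disc like the blue one, at the third of these positions.
- start (a joint): Travel of the green start button, m: 0 up, 0.006 fully down; a spring lifts it again; fully down takes about 5 N.
- start_top (a point): Centre of the top face of the green start button's cap (28 mm diameter); its axis is vertical and it is pressed downwards.
- stop (a joint): Travel of the red stop button, m: 0 up, 0.006 fully down. Not to be pressed.
- stop_top (a point): Centre of the top face of the red stop button's cap, same size as the green one, 72 mm from it.
- tub: Loose open white plastic tub, 60 mm diameter, 45 mm high, standing on the steriliser's rear chamber; origin under its centre.
- jar_lid: Loose black round lid with a knob, 60 mm diameter, 22 mm high, on the rear chamber; origin under its centre.
- bottle_white: Loose white bottle with a white cap and blue label, 66 mm diameter, 190 mm high, on the table to the left (+y) of the steriliser; origin under its centre.
- bottle_red: Loose white bottle with a red cap and red label, 66 mm diameter, 190 mm high, to the right (-y) of the steriliser; origin under its centre.
- dish: Loose steel bowl, 100 mm diameter, 35 mm high, right of the steriliser; origin under its centre.
- pusher: Loose steel cuticle pusher, 141 mm long, 8 to 10 mm thick, lying left of the steriliser; origin under its middle.

How it is judged:
By the outcome, as a careful person would: the job done as asked, in the order asked, and still so for the second after the job is handed in, with the robot touching nothing.
It also fails if it takes over 64 s, if anything falls off the work surface, if the arm or the gripper's body presses on something with over 40 N, if the wrist force passes 120 N, or if a joint passes its speed limit or range.

## Working session

There is one attempt and no reset: what is moved stays moved. The work goes in short steps, Python scripts to look and compute and a shell command to move; the robot and the scene stay as the last step left them, time stands still between calls to the robot, and variables do not carry over. Pictures are saved under pics/ and viewed, and the job is handed in when it is done.

```bash
ls; mkdir -p pics; python3 - <<'E'
from station import status, viewer, job
import cv2
s=status.read_state();print(s)
for n in("scene","side","wrist"):
    im=viewer.read_camera(n);cv2.imwrite(f"pics/{n}0.png",im[:,:,::-1])
    m=viewer.camera_model(n);print(n,m)
E
```

```text
pics
{'time_s': 0.0, 'joint_pos': array([-0.02262503,  0.33285218, -0.06468737,  1.46095475,  0.02163664,
        1.34987039, -0.08846881]), 'dq': array([ 2.36708264e-04,  7.34973300e-04,  7.92951526e-04, -8.34881301e-05,
        4.08218522e-04,  1.72556849e-04, -6.55723021e-04]), 'tau': array([ 4.98105128e-04, -6.25449800e+01,  4.97091911e-02, -3.91610491e+01,
        1.63588714e-02,  9.83294769e-03, -6.01235030e-06]), 'position': array([ 6.24641056e+02, -8.27196631e-03,  2.38521775e+02]), 'tool_rot': array([-4.52675878e-04,  7.07080587e-01,  7.07132633e-01, -5.26268640e-04]), 'force': array([-0.28489842, -0.32131277, -0.63112228]), 'wrist_torque': array([-0.00552968,  0.01720406, -0.02098667]), 'opening': 85.14656733357087}
scene {'K': array([[547.97468118,   0.        , 325.66657292],
       [  0.        , 547.97468118, 247.83752102],
       [  0.        ,   0.        ,   1.        ]]), 'extrinsics': array([[ 7.75616463e-01,  4.95230361e-01, -3.91364270e-01,
         9.29035352e+02],
       [ 6.31176724e-01, -6.02691290e-01,  4.88240875e-01,
        -4.64744328e+02],
       [ 5.91
[... 503 characters left out ...]
+02],
       [-1.96103415e-02, -7.70316542e-01, -6.37360071e-01,
         6.36635283e+02],
       [ 0.00000000e+00,  0.00000000e+00,  0.00000000e+00,
         1.00000000e+00]])}
wrist {'K': array([[345.04486214,   0.        , 325.97646794],
       [  0.        , 345.04486214, 243.01218404],
       [  0.        ,   0.        ,   1.        ]]), 'extrinsics': array([[ 9.99999958e-01, -2.64076592e-04, -1.19663748e-04,
         6.25754561e+02],
       [-2.86278935e-04, -9.64638823e-01, -2.63575150e-01,
         6.60308974e+01],
       [-4.58282700e-05,  2.63575173e-01, -9.64638858e-01,
         3.73212053e+02],
       [ 0.00000000e+00,  0.00000000e+00,  0.00000000e+00,
         1.00000000e+00]])}
```

View pics/scene0.png

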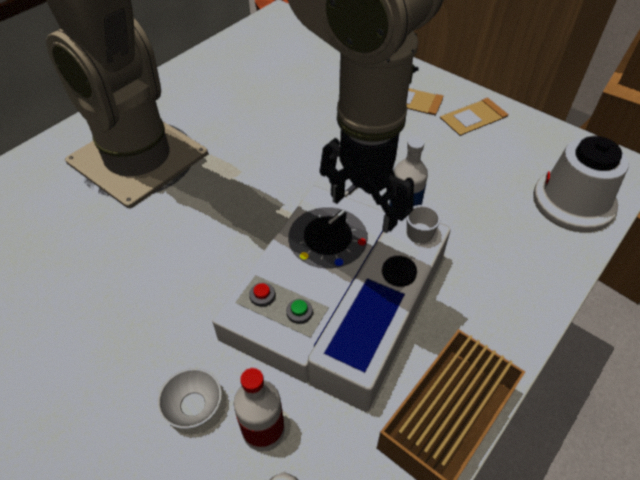

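View pics/side0.png

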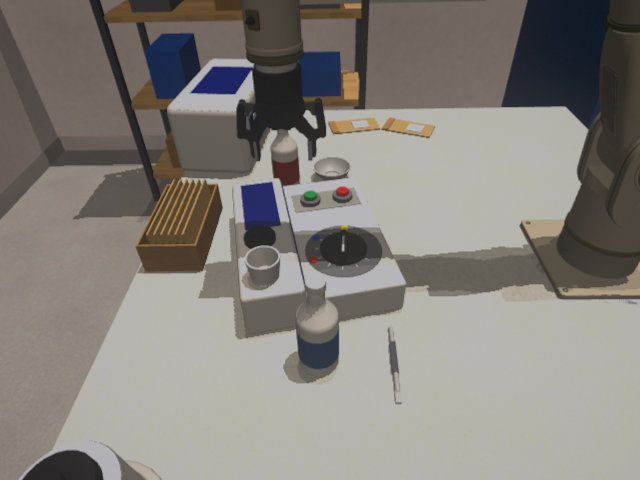

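View pics/wrist0.png

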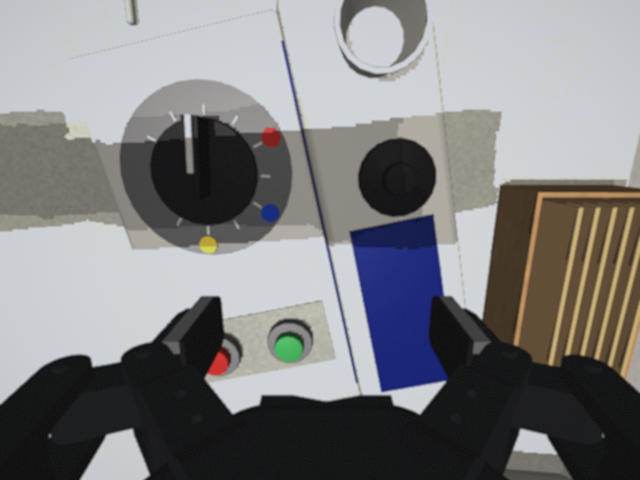

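The wrist view has x to the right and y up. The dial disc is at about (203,170) with its white stripe pointing up, from (190,172) to (187,115). Red is at (271,137), blue at (270,213) and yellow at (208,244). Green is at (288,347) and red stop at (217,362). Next I'll measure these.

```bash
cat > h.py <<'E'
import numpy as np,cv2
from station import status,viewer
def ray(n,uv,z,m=None):
    m=m or viewer.camera_model(n);K=m['K'];E=m['extrinsics']
    d=E[:3,:3]@np.linalg.inv(K)@np.array([uv[0],uv[1],1.]);o=E[:3,3]
    return o+d*(z-o[2])/d[2]
def blobs(im,kind,amin=20):
    h=cv2.cvtColor(im,cv2.COLOR_RGB2HSV);H,S,V=h[...,0],h[...,1],h[...,2]
    r={'red':((H<8)|(H>172))&(S>170)&(V>90),'green':(H>45)&(H<80)&(S>120)&(V>70),'blue':(H>110)&(H<130)&(S>170)&(V>60),'yellow':(H>22)&(H<35)&(S>140)&(V>90)}[kind]
    n,l,st,c=cv2.connectedComponentsWithStats(r.astype(np.uint8))
    return [(c[i].round(1),st[i,4]) for i in range(1,n) if st[i,4]>=amin]
E
python3 - <<'E'
from h import *
for n in("wrist","scene","side"):
    im=cv2.imread(f"pics/{n}0.png")[:,:,::-1].copy()
    for k,z in(('red',72),('yellow',72),('blue',72),('green',85)):
        for c,a in blobs(im,k): print(n,k,c,a,ray(n,c,z).round(1),ray(n,c,z+10).round(1) if 1 else'')
E
```

```text
wrist red [270.6 137.1] 233 [579.5  75.4  72. ] [581.   75.1  82. ]
wrist red [218.5 363.6] 308 [ 518.1 -141.3   72. ] [ 521.7 -134.4   82. ]
wrist yellow [208.  243.6] 212 [518.9 -16.8  72. ] [522.4 -14.   82. ]
wrist blue [269.7 212.7] 218 [576.   11.5  72. ] [577.6  13.3  82. ]
wrist blue [400.7 299.2] 11283 [696.5 -71.5  72. ] [694.1 -66.9  82. ]
wrist green [288.4 347.6] 573 [ 590.2 -115.1   85. ] [ 591.4 -108.8   95. ]
scene red [260.9 289.9] 165 [ 512.  -120.5   72. ] [ 517.4 -124.9   82. ]
scene red [251.4 378.6] 359 [ 613.2 -248.6   72. ] [ 617.3 -251.4   82. ]
scene yellow [303.6 255.4] 52 [519.8 -17.3  72. ] [525.  -23.1  82. ]
scene blue [338.5 261.5] 46 [576.8  11.6  72. ] [581.3   5.5  82. ]
scene blue [362.  328.9] 3154 [691.6 -72.2  72. ] [694.7 -77.2  82. ]
scene green [298.4 306.5] 178 [ 589.3 -111.2   85. ] [ 593.8 -115.8   95. ]
side red [342.1 189.9] 56 [ 517.5 -155.6   72. ] [ 517.9 -140.8   82. ]
side yellow [343.9 227.5] 26 [517.1 -19.6  72. ] [517.5  -7.2  82. ]
side blue [222.3  80.2] 1025 [ 919.4 -845.    72. ] [ 912.7 -818.    82. ]
side green [310.  194.3] 63 [ 588.8 -120.7   85. ] [ 587.9 -106.2   95. ]
```

```bash
python3 - <<'E'
from h import *
c=np.array([522.6,47.2])
for p in((187,115),(190,172)):
    q=ray('wrist',p,106)[:2]-c;print(q.round(1),np.degrees(np.arctan2(q[1],q[0])).round(1))
im=cv2.imread("pics/wrist0.png");cv2.imwrite("pics/wz.png",cv2.resize(im[60:270,90:310],None,fx=2.7,fy=2.7))
E
python3 -m pendant '[[-0.3,0.19,-0.1,0,0,-0.02,1],[-0.6,0.38,-0.2,0,0,-0.04,1],[-0.9,0.57,-0.3,0,0,-0.04,1],[-0.9,0.57,-0.5,0,0,-0.04,1],[-0.9,0.57,-0.6,0,0,-0.04,1],[-0.9,0.57,-0.6,0,0,-0.04,1],[-0.9,0.57,-0.6,0,0,-0.04,1],[-0.9,0.57,-0.6,0,0,-0.04,1]]' 20
```

```text
[ 1.8 42.6] 87.5
[-0.2  1.8] 96.9
time_s: 0.82
position: [491.3, 84.9, 150.1]
tool_rot: [0.0, 0.729, 0.684, 0.0]
force: [0.2, 0.6, 0.1]
opening: 0.2
```

View pics/wz.png

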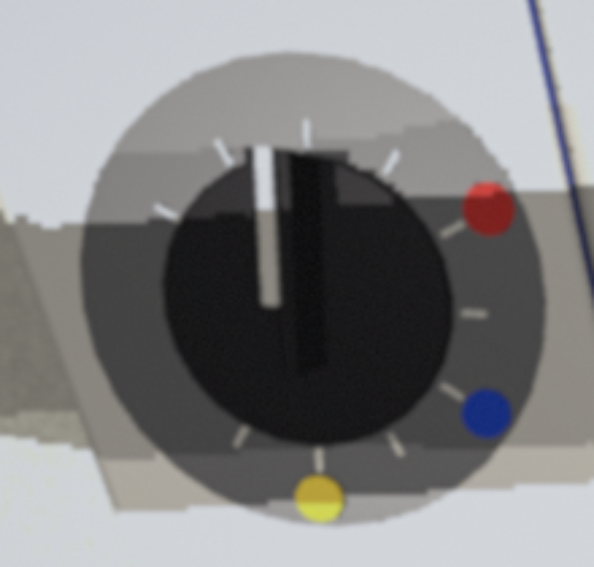

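The zoomed view shows the stripe's tip 43 mm from the axis at 87°, so the dial is at click 2. The markers run red, blue, yellow clockwise, and blue is 4 clicks (120°) on. Now I'll descend beside the bar.

```bash
python3 -m pendant '[[0,0,-0.2,0,0,0,1],[0,0,-0.38,0,0,0,1],[0,0,-0.38,0,0,0,1]]'
python3 - <<'E'
from h import *
for n in("scene","wrist"):
    im=viewer.read_camera(n);cv2.imwrite(f"pics/{n}1.png",im[:,:,::-1])
E
```

```text
time_s: 1.07
position: [490.5, 83.5, 90.3]
tool_rot: [-0.001, 0.73, 0.684, -0.002]
force: [-0.8, -0.6, -1.6]
opening: 0.1
```

View pics/wrist1.png

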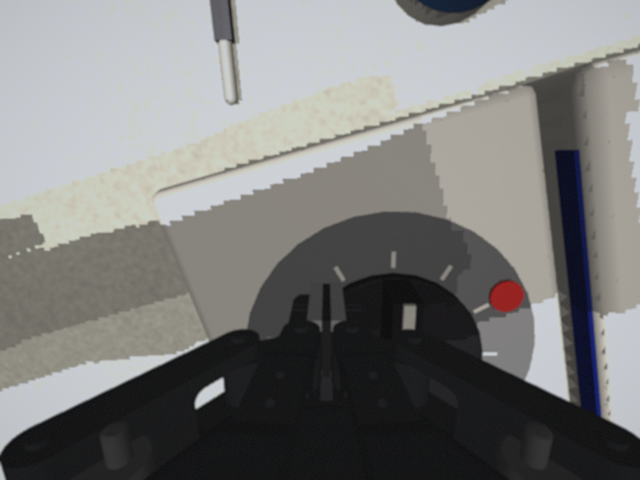

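View pics/scene1.png

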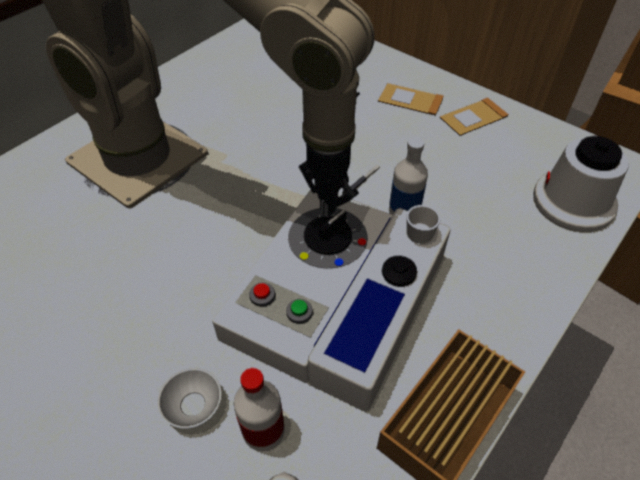

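Tip is beside the bar with a clear gap. I'll work out the arc, sizing the first part conservatively to learn the effective finger thickness.

```bash
cat > arc.py <<'E'
from h import *
import sys
from scipy.spatial.transform import Rotation as R
d,a0,a1,n,z=map(float,sys.argv[1:6])
s=status.read_state();p=s['position'];w,x,y,zz=s['tool_rot']
tx=R.from_quat([x,y,zz,w]).as_matrix()[:,0];cur=np.degrees(np.arctan2(tx[1],tx[0]));print(p,cur,s['force'])
for a in np.linspace(a0,a1,int(n)):
    t=np.radians(a);u=np.array([np.cos(t),np.sin(t)]);v=np.array([-u[1],u[0]])
    q=np.array([522.6,47.2])+36*u+d*v
    print(a.round(1),((q-p[:2])/150).round(3),round((z-p[2])/150,3),'turn',round((a-cur)/90,3))
E
python3 arc.py 19 86.4 26.4 9 93
```

```text
[492.20675444  84.35644279  94.10638441] 86.27106933745705 [ 0.72867926 -0.57734273  0.09550166]
86.4 [ 0.091 -0.   ] -0.007 turn 0.001
78.9 [0.125 0.012] -0.007 turn -0.082
71.4 [0.159 0.02 ] -0.007 turn -0.165
63.9 [0.194 0.024] -0.007 turn -0.249
56.4 [0.23  0.022] -0.007 turn -0.332
48.9 [0.265 0.016] -0.007 turn -0.415
41.4 [0.299 0.006] -0.007 turn -0.499
33.9 [ 0.331 -0.009] -0.007 turn -0.582
26.4 [ 0.361 -0.028] -0.007 turn -0.665
```

```bash
python3 -m pendant '[[0.09,0,0,0,0,0,1],[0.125,0.012,0,0,0,-0.075,1],[0.16,0.02,0,0,0,-0.15,1],[0.194,0.024,0,0,0,-0.225,1],[0.23,0.022,0,0,0,-0.3,1],[0.265,0.016,0,0,0,-0.38,1],[0.282,0.012,0,0,0,-0.45,1],[0.299,0.006,0,0,0,-0.5,1],[0.299,0.006,0,0,0,-0.5,1]]'
python3 - <<'E'
from h import *
for n in("scene","side"):
    im=viewer.read_camera(n);cv2.imwrite(f"pics/{n}2.png",im[:,:,::-1])
a=cv2.imread("pics/scene2.png")[170:290,260:400];b=cv2.imread("pics/side2.png")[190:310,270:410]
cv2.imwrite("pics/c2.png",cv2.resize(np.hstack([a,b]),None,fx=2.8,fy=2.8,interpolation=cv2.INTER_CUBIC))
E
python3 arc.py 19 41.4 -33.6 11 93
```

```text
time_s: 1.92
position: [539.2, 85.1, 96.8]
tool_rot: [0.001, 0.937, 0.35, 0.002]
force: [0.7, 0.8, 0.7]
opening: 0.2
[538.28046153  85.3299058   95.9599071 ] 41.41679526308337 [ 0.10987489 -0.01420421 -0.18738257]
41.4 [-0.008 -0.   ] -0.02 turn -0.0
33.9 [ 0.024 -0.015] -0.02 turn -0.084
26.4 [ 0.054 -0.034] -0.02 turn -0.167
18.9 [ 0.081 -0.057] -0.02 turn -0.25
11.4 [ 0.106 -0.083] -0.02 turn -0.334
3.9 [ 0.126 -0.112] -0.02 turn -0.417
-3.6 [ 0.143 -0.143] -0.02 turn -0.5
-11.1 [ 0.155 -0.176] -0.02 turn -0.584
-18.6 [ 0.163 -0.211] -0.02 turn -0.667
-26.1 [ 0.167 -0.246] -0.02 turn -0.75
-33.6 [ 0.165 -0.282] -0.02 turn -0.834
```

View pics/c2.png

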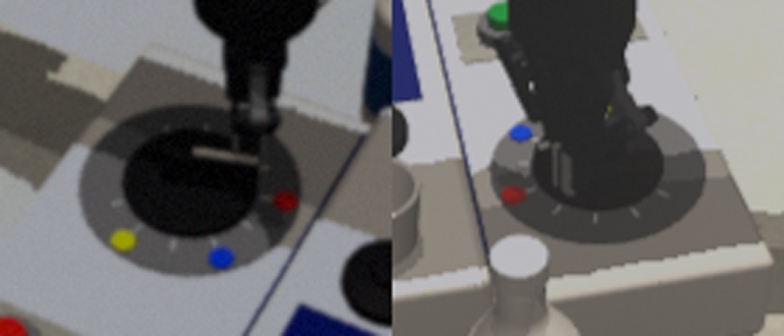

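The scene view shows the stripe from (330,225) to (352,227), with the fingertip behind it. I'll cast both ends onto z = 106.

```bash
python3 - <<'E'
from h import *
c=np.array([522.6,47.2])
P=[ray('scene',p,106)[:2]-c for p in((329.6,224.6),(352.1,227.1))]
print(P,np.degrees(np.arctan2(*(P[1]-P[0])[::-1])))
E
```

```text
[array([ 5.51646718, -1.10547963]), array([40.39871118, 19.88303225])] 31.03516055643024
```

The bar is at click 4 (about 26–31° measured, nominal 26.4°). The next push ends at nominal −29°, safely between the ridges at −18.6° and −48.6°.

```bash
python3 -m pendant '[[0.024,-0.015,-0.01,0,0,-0.075,1],[0.05,-0.03,-0.02,0,0,-0.15,1],[0.075,-0.052,-0.02,0,0,-0.225,1],[0.098,-0.075,-0.02,0,0,-0.3,1],[0.119,-0.1,-0.02,0,0,-0.375,1],[0.136,-0.128,-0.02,0,0,-0.45,1],[0.148,-0.156,-0.02,0,0,-0.525,1],[0.158,-0.186,-0.02,0,0,-0.6,1],[0.163,-0.211,-0.02,0,0,-0.667,1],[0.166,-0.235,-0.02,0,0,-0.72,1],[0.167,-0.26,-0.02,0,0,-0.78,1],[0.167,-0.26,-0.02,0,0,-0.78,1]]'
python3 - <<'E'
from h import *
for n in("scene","side"):
    im=viewer.read_camera(n);cv2.imwrite(f"pics/{n}3.png",im[:,:,::-1])
a=cv2.imread("pics/scene3.png")[170:290,260:400];b=cv2.imread("pics/side3.png")[190:310,270:410]
cv2.imwrite("pics/c3.png",cv2.resize(np.hstack([a,b]),None,fx=2.8,fy=2.8,interpolation=cv2.INTER_CUBIC))
E
python3 arc.py 35 -29 -29 1 93
```

```text
time_s: 3.02
position: [563.8, 45.6, 93.9]
tool_rot: [0.001, 0.968, -0.25, 0.001]
force: [-0.5, -0.2, 0.1]
opening: -0.0
[563.60205625  46.46276297  93.61113187] -28.515865514467638 [-0.08501001 -0.12489872  0.84141021]
-29.0 [0.05  0.093] -0.004 turn -0.005
```

View pics/c3.png

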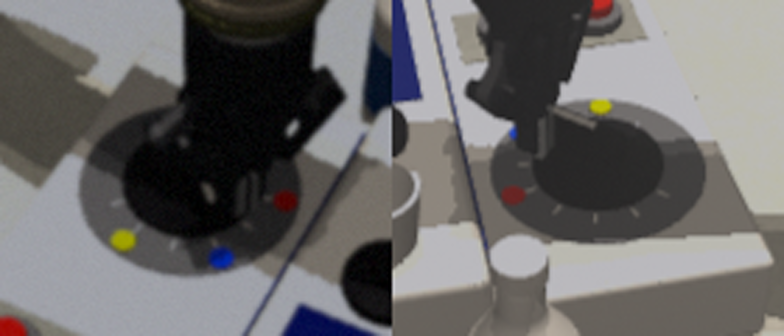

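```bash
python3 -m pendant '[[0.05,0.09,0,0,0,0,1],[0.05,0.09,0.1,0,0,0,1],[0.05,0.09,0.4,0,0,0,1],[0.1,-0.1,0.6,0,0,0,1],[0.17,-0.4,0.6,0,0,0.05,1],[0.17,-0.7,0.6,0,0,0.13,1],[0.17,-0.7,0.6,0,0,0.2,1],[0.17,-0.7,0.6,0,0,0.2,1]]'
python3 - <<'E'
from h import *
for n in("scene","wrist"):
    m=viewer.camera_model(n)
    im=viewer.read_camera(n);cv2.imwrite(f"pics/{n}4.png",im[:,:,::-1])
    for k,z in(('yellow',72),('blue',72),('green',88),('red',72)):
        for c,a in blobs(im,k): print(n,k,c,a,ray(n,c,z,m).round(1))
a=cv2.imread("pics/scene4.png")[170:290,260:400]
cv2.imwrite("pics/c4.png",cv2.resize(a,None,fx=4,fy=4,interpolation=cv2.INTER_CUBIC))
E
```

```text
time_s: 3.78
position: [589.3, -63.0, 184.3]
tool_rot: [0.002, 0.996, -0.089, 0.002]
force: [0.8, -0.3, 0.5]
opening: -0.0
scene yellow [303.6 255.5] 24 [519.9 -17.5  72. ]
scene blue [338.5 261.6] 47 [576.9  11.5  72. ]
scene blue [353.7 343.7] 1750 [ 697.6 -102.2   72. ]
scene green [298.5 306.5] 179 [ 590.8 -112.5   88. ]
scene red [361.6 241.2] 44 [580.5  75.3  72. ]
scene red [261.  289.8] 163 [ 512.  -120.2   72. ]
scene red [251.4 378.6] 358 [ 613.2 -248.6   72. ]
wrist blue [381.6  39.5] 9697 [ 716.1 -120.    72. ]
wrist blue [228.  114.3] 8625 [690.4 -12.1  72. ]
wrist blue [270.5  74.7] 48 [709.  -45.6  72. ]
wrist blue [348.   70.5] 29 [702.2 -95.9  72. ]
wrist blue [263.1  83.2] 39 [704.9 -39.7  72. ]
wrist blue [397.9  81.2] 22 [ 689.9 -127.1   72. ]
wrist blue [236.3 277.3] 294 [576.1  11.5  72. ]
wrist green [400.8 234.8] 1134 [ 590.8 -113.    88. ]
wrist red [154.2 287.6] 277 [579.4  75.4  72. ]
wrist red [433.6 322. ] 862 [ 511.2 -132.2   72. ]
```

View pics/c4.png

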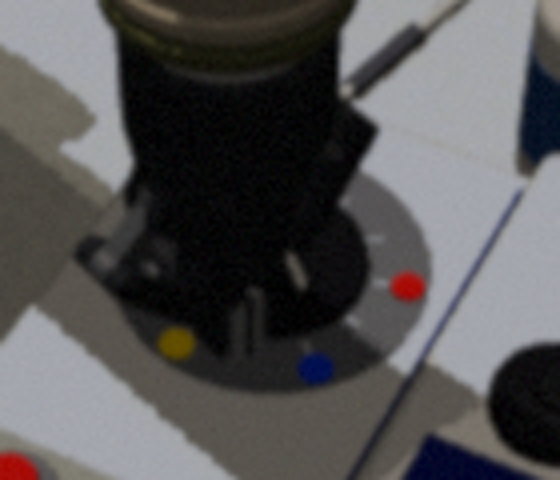

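View pics/wrist4.png

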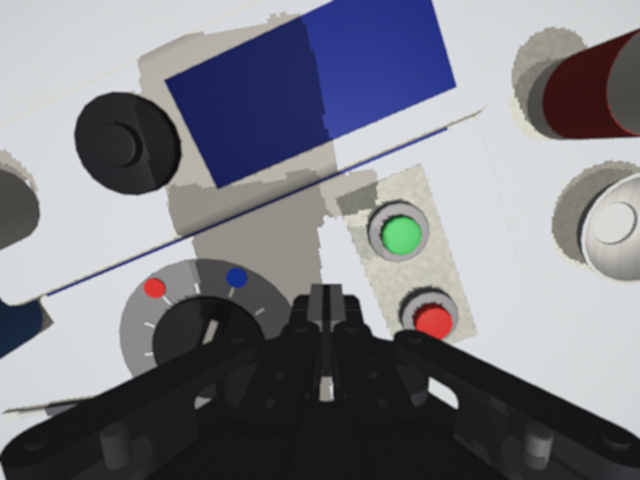

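```bash
python3 - <<'E'
from h import *
im=cv2.imread("pics/wrist4.png");cv2.imwrite("pics/z4.png",cv2.resize(im[240:380,100:300],None,fx=4,fy=4))
c=np.array([522.6,47.2])
P=[ray('wrist',p,106)[:2]-c for p in((207,344),(215,321))]
print(P,np.degrees(np.arctan2(*(P[1]-P[0])[::-1])))
print(status.read_state()['position'])
E
```

```text
[array([ 20.52371129, -12.9829492 ]), array([ 36.50356574, -23.08164388])] -32.291417526677115
[589.38968606 -57.74520516 183.75461732]
```

View pics/z4.png

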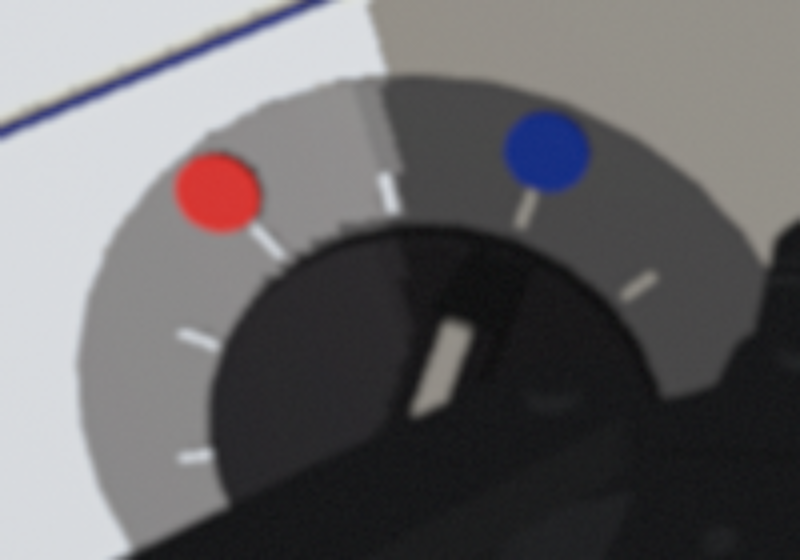

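The zoom shows the stripe pointing straight at blue: measured −32.3°, nominal −33.6°, with no force on the finger. Next I'll go above green, by two views at (590,−113).

```bash
python3 -m pendant '[[0,-0.2,0,0,0,0,1],[0,-0.365,0,0,0,0,1],[0,-0.365,-0.2,0,0,0,1],[0,-0.365,-0.4,0,0,0,1],[0,-0.365,-0.5,0,0,0,1],[0,-0.365,-0.5,0,0,0,1],[0,-0.365,-0.5,0,0,0,1]]'
python3 - <<'E'
from h import *
im=viewer.read_camera("side");cv2.imwrite("pics/s5.png",cv2.resize(im[150:270,250:410,::-1],None,fx=4,fy=4,interpolation=cv2.INTER_CUBIC))
s=status.read_state();print(s['position'],s['force'])
E
```

```text
time_s: 4.47
position: [589.5, -110.3, 108.5]
tool_rot: [0.0, 0.996, -0.091, 0.001]
force: [-0.1, -0.1, 1.6]
opening: 0.0
[ 590.23591887 -110.89753535  109.71981294] [-0.14185809  0.52292033  1.23792493]
```

View pics/s5.png

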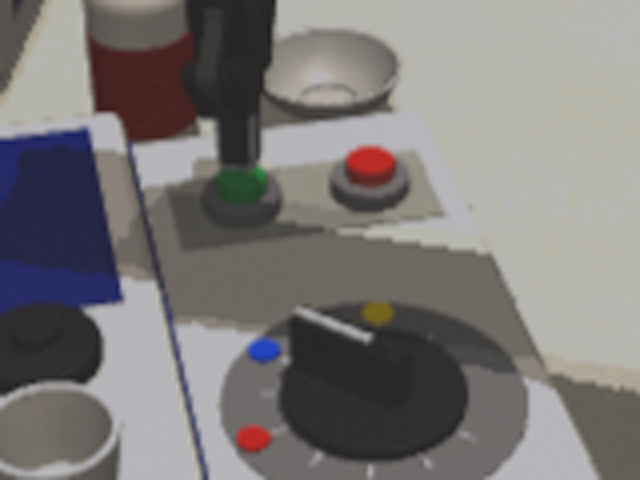

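Side view: tip over green, pointer's bar aimed at blue. Pressing in small steps.

```bash
python3 -m pendant '[[0,-0.01,-0.05,0,0,0,1],[0,-0.01,-0.08,0,0,0,1],[0,-0.01,-0.1,0,0,0,1],[0,-0.01,-0.1,0,0,0,1]]'
python3 -m pendant '[[0,0,-0.015,0,0,0,1],[0,0,-0.03,0,0,0,1],[0,0,-0.03,0,0,0,1]]'
```

```text
time_s: 4.85
position: [591.1, -112.0, 95.1]
tool_rot: [-0.0, 0.996, -0.091, 0.003]
force: [1.6, 0.1, 4.5]
opening: 0.1
time_s: 5.1
position: [591.4, -112.0, 93.8]
tool_rot: [-0.001, 0.996, -0.091, 0.003]
force: [-10.3, 3.0, 26.0]
opening: 0.1
```

```bash
python3 - <<'E'
from h import *
a=viewer.read_camera("side")[160:230,280:370,::-1];b=viewer.read_camera("scene")[260:330,235:325,::-1]
cv2.imwrite("pics/s6.png",cv2.resize(np.hstack([a,b]),None,fx=4.4,fy=4.4,interpolation=cv2.INTER_CUBIC))
s=status.read_state();print(s['position'],s['force'],s['wrist_torque'])
# height of green top up: two-view least squares from initial pics
from scipy.optimize import least_squares
for uv in [{'wrist':(288.4,347.6),'scene':(298.4,306.5),'side':(310,194.3)}]:
    pass
for z in (84,86,88,90,92):print(z,ray('scene',(298.4,306.5),z)[:2].round(1),ray('side',(310,194.3),z)[:2].round(1))
E
```

```text
[ 591.42330957 -112.03374497   93.75589833] [-11.91107089   2.72198808  29.26119221] [0.67539745 2.62830056 0.00728216]
84 [ 588.9 -110.7] [ 588.9 -122.2]
86 [ 589.8 -111.7] [ 588.7 -119.3]
88 [ 590.7 -112.6] [ 588.6 -116.4]
90 [ 591.6 -113.5] [ 588.4 -113.5]
92 [ 592.5 -114.4] [ 588.2 -110.6]
```

View pics/s6.png

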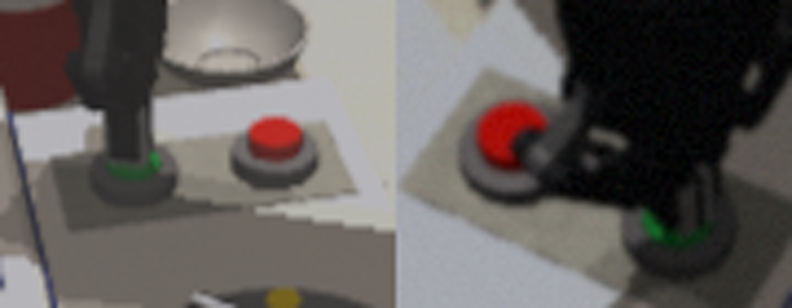

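Green is visibly sunk to its collar while red still stands up. The force rose steeply from 4.5 N to 29 N, so it has bottomed. Now I'll let go and retreat.

```bash
python3 -m pendant '[[0,0,0.1,0,0,0,1],[0,0,0.3,0,0,0,1],[0,0,0.55,0,0,0,1],[0,-0.2,0.8,0,0,0,1],[0,-0.2,0.8,0,0,0,1],[0,-0.2,0.8,0,0,0,1]]'
python3 - <<'E'
from h import *
c=np.array([522.6,47.2])
for n in("scene","side","wrist"):
    im=viewer.read_camera(n);cv2.imwrite(f"pics/{n}7.png",im[:,:,::-1])
a=cv2.imread("pics/scene7.png")[170:340,220:400];b=cv2.imread("pics/side7.png")[160:330,230:410]
cv2.imwrite("pics/c7.png",cv2.resize(np.hstack([a,b]),None,fx=2.2,fy=2.2,interpolation=cv2.INTER_CUBIC))
for n in("scene","side"):
    print(n,blobs(cv2.imread(f"pics/{n}7.png")[:,:,::-1].copy(),'green'))
print(status.read_state()['force'])
E
```

```text
time_s: 5.7
position: [592.0, -144.9, 216.5]
tool_rot: [0.0, 0.996, -0.093, 0.006]
force: [-0.6, -0.2, -0.3]
opening: -0.2
scene []
side []
[-0.09602726 -0.33781698 -0.97743066]
```

View pics/c7.png

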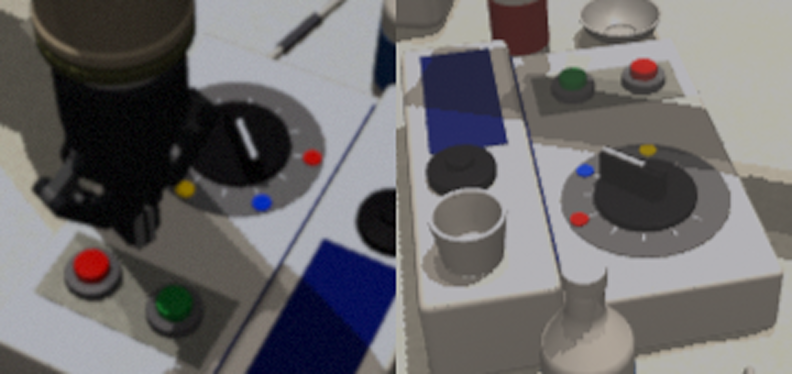

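View pics/side7.png

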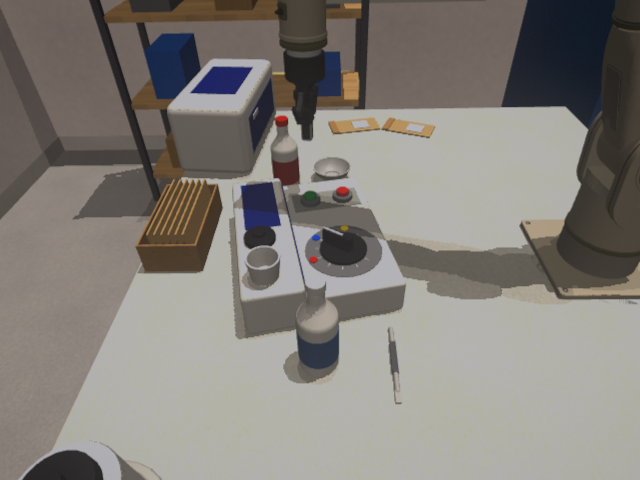

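Both views show green up again (just shaded by the arm) and the pointer's bar in line with blue. The bottles, tub, lid, dish and pusher stand where they did. The arm is clear, so I'm handing in.

```bash
python3 - <<'E'
from h import *
c=np.array([522.6,47.2])
im=cv2.imread("pics/scene7.png")
# stripe ends from crop (238,119)->(255,158)
P=[ray('scene',(220+x/2.2,170+y/2.2),106)[:2]-c for x,y in((239,120),(254,158))]
print(P,np.degrees(np.arctan2(*(P[1]-P[0])[::-1])))
from station import job
print(job.finish_job())
E
```

```text
[array([ 4.09594176, -2.10516463]), array([ 38.58709212, -25.76864851])] -34.45300819887518
the job is handed in; nothing more can be done
None
```

The dial is set to the blue marker, and the green start button was then pressed all the way down and let go. I handed the job in at about 6 s; it gave no verdict.

- **Dial:** I turned it with the closed fingertip, pushing the side of the bar clockwise from click 2 to click 6, which is blue. After release the pointer measured −32.3° in the wrist view and −34.5° in the scene view. Blue is at −33.6°, so it is seated in its click position.
- **Start button:** I pressed it down until the force rose steeply to about 29 N. That is well past the 5 N it needs, and the cap was visibly sunk to its collar. The last pictures show it up again.
- **Other things:** The red button was not touched. The bottles, tub, lid, dish and pusher looked unmoved, and the wrist force was about zero with the arm clear.

One check failed: the colour mask for green found nothing in the last pictures, because the button was in the arm's shadow. I judged that it had come back up by eye.

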